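Shut and padlock the connector box

ROBOT

A 6-joint arm with a two-finger parallel gripper is mounted at the origin on a cart in front of the work surface, level with it; the furniture and walls round the work are solid. World frame = base frame: x ahead of the robot, y to its left, z up, the work surface at z = 0. Lengths are in m, angles in rad, forces in N, time in s.
With the tool pointing down it reaches from about 0.375 to 0.975 m from the base axis. Payload 3.8 kg.
Tool frame: the origin (TCP) lies midway between the tips of the shut fingers; the grasp point (between the pads) lies 19 mm behind it; z points along the fingers, y is the line along which they close (so a half turn about z gives the same grasp; the last joint's range is limited). The gripper opens to 88 mm and grips with 3 to 60 N. Pads are 18 mm wide; open, the fingers measure 123 mm over their backs; the gripper's body (75 mm by 187 mm) begins 45 mm behind the grasp point.
Start: joints at [-1.367, 0.264, 1.604, -0, 1.274, -0.037], TCP at [0.161, -0.656, 0.239] pointing down, gripper open.
Joint ranges: [-2.63, 2.63], [-0.94, 2.18], [0.31, 2.57], [-1.31, 4.45], [0, 2.66], [-2.55, 2.55]. Speed limits (rad/s): [2.57, 2.57, 3.14, 3.14, 3.14, 3.14].

INTERFACE

Orientations are given as a rotation vector (axis times angle).
In Python, from cell import manip, inverse_kinematics, cams, order gives the robot as it stands. Calls block until the motion is done:
- manip.move_pose(position, orientation): joint-space move of the TCP to a pose.
- manip.move_linear(position, rate=0.15, rot=None): straight line of the TCP; rot=None keeps the orientation; rate is the mean speed in m/s.
- manip.set_joints(angles): joint-space move.
- manip.set_gripper(opening, force=None): finger opening in m; force is the grip in N (None keeps the last); returns when the fingers have stopped.
- manip.dwell(seconds).
- inverse_kinematics(position, orientation): joint angles nearest the present ones, or None.
- manip.state(): the state.
- cams.capture(name): name is "scene" or "top"; returns a dict with "image" (400x640x3 uint8, blue, green, red), "z_map" (400x640 float32, m along the optical axis (not along the pixel's ray), 0 where there is no reading), "intrinsics" (3x3 intrinsics, pixels), "position" and "orientation" of the camera in the world. Camera axes: x right, y down, z forward; pixel columns grow to the right and rows downward; lengths in m; the calibration is good to about 2 mm. A picture is of the moment at which its call begins.
A pose or a line that the arm cannot do raises manip.IKError and nothing moves.
- order.close_job(): hands the job in; it is judged then, once.
The state is a dict: "clock": time; "joint_pos": joint angles; "joint_velocities": joint speeds; "tau": joint torques, N m; "tool_pos": TCP position; "tcp_rot": TCP orientation; "contact_force": force on the tool from outside, world axes, zero at the start; "moment": the same for the moment, N m; "gripper_width": finger opening in m; "grasp_force": force on a finger pad.
Only numpy, scipy, OpenCV 4.12 (cv2) and the standard library are available. Lean on these libraries where they do the work, as an engineer would, in place of code of your own. Each camera call takes 0.05 s, during which the arm holds its last target. There are 200 camera calls.

TASK

Lock up the grey steel box: shut its lid fully, then swing the open padlock shackle round so that its free leg stands over the hole of the hasp tongue, and press the shackle down gently until the hidden catch clicks and it stays down by itself. Do not force it once it has bottomed, and leave the marker and the tape measure beside the box where they are.

Things in the scene. Friction and masses are not known exactly. Their poses are not given: they have to be found in the camera images.
- lockbox: Open grey steel box fixed on the bench, 130 (x) x 200 (y) x 60 mm high; origin at the centre of its underside, z up, its front faces its own -x. A steel padlock body (26 x 60 x 55 mm) is bolted upright to the front, its top at z = 59 mm, centred at (x, y) = (-84, -45) mm. The shackle turns about its long leg, a vertical axis at (-84, -65) mm.
- leg_hole (a point): Mouth of the hole for the shackle's free leg, in the top of the padlock body; 15 mm wide, at (x, y, z) = (-84, -25, 59) mm in the box's frame. With the lid shut, the hole (15 mm) of the lid's hasp tongue lies over it.
- lid (a joint): Angle of the lid in rad, 0 = shut flat on the box, growing as it opens (starts 0.6 to 1.0). A steel plate 5 mm thick, hinged on the far edge of the box on a line along the box's y at x = +65, z = 60 mm. The stiff hinge holds it where it is left; it takes up to 6 N at the front to shut. A hasp tongue (34 mm wide, 4 mm thick) sticks out in front; shut, lid and tongue tops are at z = 65 and 64 mm.
- lid_front (a point): Point on the top face of the lid, 120 mm from the hinge line and 50 mm to the box's +y side of its middle: a good place to push, well away from the padlock.
- shackle_turn (a joint): Angle of the shackle about its long leg in rad: 0 = free leg over its hole (to the box's +y of the axis), positive = swung out to the front, counter-clockwise from above (starts 0.9 to 1.8, range -0.35 to 2.1). It turns easily and stays where it is left; the free leg enters within about 0.07 rad. It can be swung over the tongue only when the lid is shut.
- shackle_top (a point): Top of the shackle's bow, midway between its legs, 20 mm from the turning axis. The shackle is a U of round steel bar 9 mm thick, legs 40 mm apart. Up, this point is 119.5 mm above the bench and the free leg's foot 73 mm. The point's x axis is square to the plane of the U; its y axis points from the long leg to the free leg.
- shackle: The same shackle (origin on its axis, 46.5 mm below the top). A spring holds it up (3 to 8 N). The hidden catch clicks after 15 to 33 mm of travel, very different from lock to lock: up to 14 N (18 N if the leg rubs) before, then the force drops; 2 mm further is a hard rubber stop. Over 30 N on the lowered shackle (squeezing included) harms it. Let go before the click it springs up; after, it stays down.
- marker_1: Black marker pen, 126 mm long, 16 mm thick, lying on the bench to the right of the box (-y side). Not to be disturbed. Origin at the centre of its underside.
- tape_measure: Tape measure, 38 x 68 x 58 mm, standing on the bench to the left of the box (+y side). Not to be disturbed. Origin at the centre of its underside.

How it is judged:
On the way, in this order (a step that is already met when the one before it is completed fails the run):
1. the lid is shut (value of joint lid below 0.04 rad), for 0.2 s.
2. the shackle is swung over the tongue's hole (value of joint shackle_turn between -0.12 and 0.12 rad and value of joint lid below 0.04 rad), for 0.1 s.
3. the shackle is pressed down through the tongue (z of shackle_top in the frame of lockbox below 0.1065 m), for 0.1 s.
At the end, for the whole second after the job is handed in: The lid is shut (under 0.04 rad), the shackle stands over the hole (within 0.12 rad) and stays down by itself, at rest, at least 13 mm below its raised height; the marker and the tape measure are within 30 mm of where they were (all of step 2 and z of shackle_top in the frame of lockbox below 0.1065 m and linear speed of shackle below 0.01 m/s and distance of each of marker_1, tape_measure from where it was at the start of the episode below 0.03 m); the robot touches nothing.
It fails at once if the pressed shackle is forced with more than 30 N (z of shackle_top in the frame of lockbox below 0.1065 m and contact force between shackle and the fingers above 30 N).
It also fails if it takes over 61 s, if anything falls off the work surface, if the arm or the gripper's body presses on something with over 40 N, if the wrist force passes 120 N, or if a joint passes its speed limit or range.

## Working session

There is one attempt and no reset: what is moved stays moved. The work goes in short steps, each a Python script; the robot and the scene stay as the last script left them, time stands still between calls to the robot, and variables do not carry over. Pictures are saved under pics/ and viewed, at most 10 in all, crops included, and the job is handed in when it is done.

```bash
mkdir -p pics; ls; python3 - <<'E'
from cell import manip,cams
import cv2,numpy as np
for n in("scene","top"):
    c=cams.capture(n);cv2.imwrite(f"pics/{n}0.png",c["image"]);np.savez(f"{n}0.npz",**c)
    print(n,c["position"],c["orientation"],c["intrinsics"].tolist())
s=manip.state();print(s)
E
```

```text
pics
scene [ 0.18201047 -0.57893633  0.48581974] [-1.99310313  0.56353788 -0.34856454] [[432.1599382737175, 0.0, 318.4642860337495], [0.0, 432.1599382737175, 200.49367655642453], [0.0, 0.0, 1.0]]
top [0.47962653 0.04485343 0.96182151] [-2.136029    2.16530983 -0.17395959] [[366.58045976707473, 0.0, 322.53272560298507], [0.0, 366.58045976707473, 199.7937161359073], [0.0, 0.0, 1.0]]
{'clock': 0.1, 'joint_pos': array([-1.36688144e+00,  2.64699670e-01,  1.60523456e+00, -1.28355063e-05,
        1.27370637e+00, -3.68902746e-02]), 'joint_velocities': array([ 0.00165613, -0.0011112 , -0.00245577, -0.00030654,  0.00102941,
       -0.00160709]), 'tau': array([ 6.49047979e-04, -5.03617537e+01, -3.58071542e+01,  7.31227314e-02,
        2.33337324e-02, -5.53168945e-05]), 'tool_pos': array([ 0.16084694, -0.65489152,  0.23749934]), 'tcp_rot': array([-3.11682292e+00, -3.77103474e-01,  2.87357817e-04]), 'contact_force': array([-0.58509654,  0.03188884,  0.80275222]), 'moment': array([-0.01326948,  0.00461416,  0.00471482]), 'grasp_force': 0.0, 'gripper_width': 0.08799900939667889}
```

View pics/top0.png

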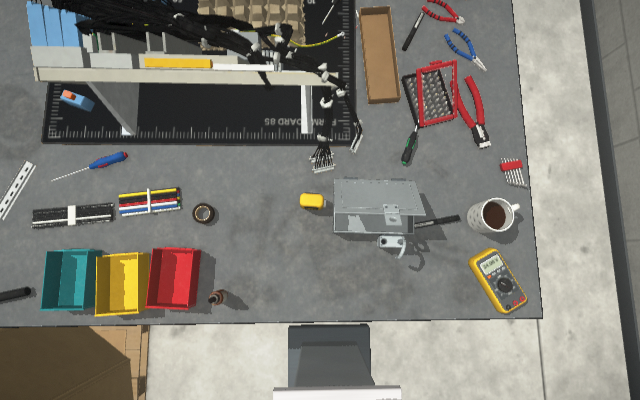

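View pics/scene0.png

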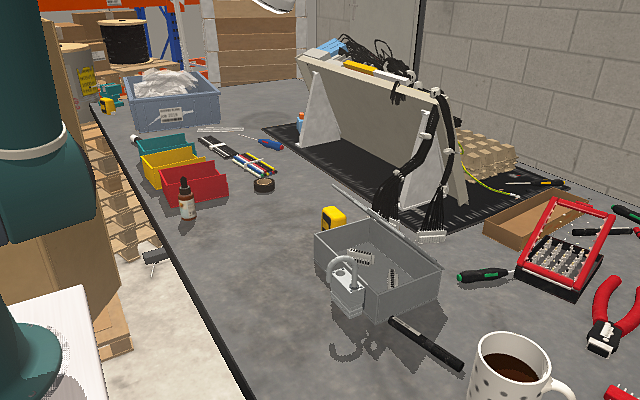

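```bash
cat > h.py <<'E'
import numpy as np,cv2
from scipy.spatial.transform import Rotation as R
def cloud(c):
    z=c["z_map"];K=c["intrinsics"];v,u=np.mgrid[:z.shape[0],:z.shape[1]]
    P=np.dstack([(u-K[0,2])/K[0,0]*z,(v-K[1,2])/K[1,1]*z,z])@R.from_rotvec(c["orientation"]).as_matrix().T+c["position"]
    P[z<=0]=np.nan
    return P
E
python3 - <<'E'
from h import *
C={n:dict(np.load(n+"0.npz")) for n in("top","scene")}
T=cloud(C["top"]);S=cloud(C["scene"])
for p in[(320,230),(450,240),(360,195),(400,195),(392,237),(383,241),(400,215),(312,200),(440,220)]: print(p,T[p[1],p[0]].round(4))
np.set_printoptions(suppress=True,linewidth=150)
# lid plane
lid=T[184:203,340:412].reshape(-1,3);lid=lid[~np.isnan(lid[:,2])]
c=np.median(lid,0)
for k in range(5):
    m=lid.mean(0);n=np.linalg.svd(lid-m,full_matrices=False)[2][2];n*=np.sign(n[2]);d=(lid-m)@n;lid=lid[abs(d)<.004]
print("lid",m,n,"tilt",np.arccos(n[2]),"yaw",np.arctan2(n[1],n[0]),len(lid),d.std())
# upscaled crops
a=cv2.resize(C["top"]["image"][170:280,300:460],None,fx=5,fy=5,interpolation=cv2.INTER_CUBIC)[:,:800]
b=cv2.resize(C["scene"]["image"][175:325,300:450],None,fx=4,fy=4,interpolation=cv2.INTER_CUBIC)
cv2.imwrite("pics/a.png",a);cv2.imwrite("pics/b.png",b)
E
```

```text
(320, 230) [0.5429 0.0386 0.0006]
(450, 240) [ 0.5121 -0.3016  0.0006]
(360, 195) [ 0.6157 -0.0553  0.1168]
(400, 195) [ 0.6155 -0.1504  0.1108]
(392, 237) [ 0.5196 -0.1382  0.0571]
(383, 241) [ 0.511  -0.1204  0.0298]
(400, 215) [ 5.797e-01 -1.735e-01 -4.000e-04]
(312, 200) [0.6141 0.0579 0.0578]
(440, 220) [ 0.5637 -0.2737  0.0149]
lid [ 0.62209397 -0.09358972  0.10615195] [ 0.69235462 -0.0298014   0.72094172] tilt 0.7656360595302146 yaw -0.04301699537257784 1362 0.0008895487849838692
```

View pics/a.png

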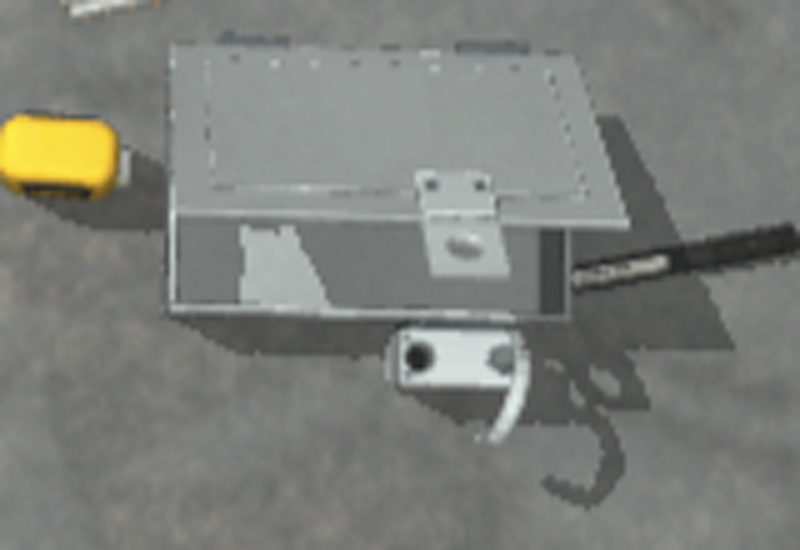

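View pics/b.png

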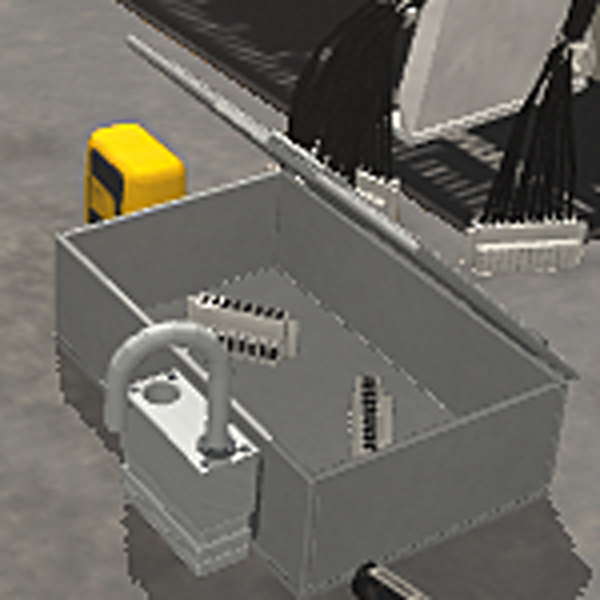

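Top crop: lid open (tongue hole at ~(463,247)), the leg hole at (418,357), the long leg at (502,360), front rim corners at (170,311) and (571,317); the shackle bow is swung to the front at ~ (515,400), free leg end (488,440). Tape at left, marker at right. The scene crop confirms that the shackle is up and out in front.

```bash
cat >> h.py <<'E'
def ray(c,uv,z):
    K=c["intrinsics"];d=R.from_rotvec(c["orientation"]).as_matrix()@np.array([(uv[0]-K[0,2])/K[0,0],(uv[1]-K[1,2])/K[1,1],1])
    return c["position"]+d*(z-c["position"][2])/d[2]
E
python3 - <<'E'
from h import *
from scipy.optimize import least_squares
C={n:dict(np.load(n+"0.npz")) for n in("top","scene")}
np.set_printoptions(suppress=True,linewidth=150,precision=4)
F={"top":[((418,357),(-84,-25,59)),((170,311),(-65,100,60)),((571,317),(-65,-100,60)),((170,45),(65,100,64)),((577,56),(65,-100,64))],
"scene":[((159,391),(-84,-25,59)),((60,237),(-65,100,60)),((312,480),(-65,-100,60)),((566,383),(65,-100,60))]}
off={"top":(300,170,5),"scene":(300,175,4)}
W=[];M=[];N=[]
for n in F:
    for p,m in F[n]:
        o=off[n];uv=((p[0]+.5)/o[2]-.5+o[0],(p[1]+.5)/o[2]-.5+o[1])
        W.append(ray(C[n],uv,m[2]/1e3)[:2]);M.append(np.array(m[:2])/1e3);N.append(n)
W=np.array(W);M=np.array(M)
def T(p):c,s=np.cos(p[2]),np.sin(p[2]);return M@np.array([[c,s],[-s,c]])+p[:2]
for sel in(slice(0,5),slice(5,9),slice(0,9)):
    f=lambda p:(T(p)-W)[sel].ravel()
    s=least_squares(f,[.6,-.1,0],loss="soft_l1",f_scale=.002);print(s.x,"res mm",((T(s.x)-W)*1e3)[sel].round(1).tolist())
p=s.x;np.save("box.npy",p)
B=R.from_euler("z",p[2]).as_matrix();t=np.array([p[0],p[1],0])
for n in C:
    Q=cloud(C[n]).reshape(-1,3);Q=(Q-t)@B
    k=(Q[:,0]<-70)&(Q[:,0]>-140)&(abs(Q[:,1]+60)<60)
    q=Q[k&(Q[:,2]>.05)&(Q[:,2]<.063)];print(n,"pad top z",np.median(q[:,2]),"x",np.percentile(q[:,0],[2,98]),"y",np.percentile(q[:,1],[2,98]))
    k=(Q[:,0]<-.06)&(Q[:,0]>-.15)&(abs(Q[:,1]+.05)<.07)
    s=Q[k&(Q[:,2]>.07)&(Q[:,2]<.13)];print("shackle",len(s));
    if len(s)>3:
        print(s.min(0),s.max(0)); b=s[s[:,2]>.112];print("bow",len(b),b.mean(0),b[:,2].max())
        print("turn by pts",np.percentile(np.arctan2(-(s[:,0]+.084),s[:,1]+.065)[np.hypot(s[:,0]+.084,s[:,1]+.065)>.015],[10,50,90]))
    k=(Q[:,0]<-.06)&(Q[:,0]>-.15)&(abs(Q[:,1]+.05)<.07)
    q=Q[k&(Q[:,2]>.055)&(Q[:,2]<.063)];print("pad",len(q),np.median(q[:,2]),q.min(0),q.max(0))
E
```

```text
[ 0.5966 -0.0952 -0.0379] res mm [[1.7, -1.3], [1.3, 1.5], [-0.6, -0.9], [-1.2, -1.1], [-0.8, 2.9]]
[ 0.5958 -0.0976 -0.0501] res mm [[0.3, -0.9], [-0.2, 3.6], [-2.0, -0.5], [1.7, -0.4]]
[ 0.5962 -0.0964 -0.0432] res mm [[1.2, -2.0], [1.5, 0.6], [-1.5, -1.7], [-1.1, -2.6], [-1.7, 1.3], [0.9, -0.4], [-0.5, 4.4], [-0.9, 0.2], [2.8, 1.1]]
  return _methods._mean(a, axis=axis, dtype=dtype,
  ret = ret.dtype.type(ret / rcount)
Traceback (most recent call last):
IndexError: index -1 is out of bounds for axis 0 with size 0
```

```bash
cat >> h.py <<'E'
p=np.load("box.npy");B=R.from_euler("z",p[2]).as_matrix();t0=np.array([p[0],p[1],0])
def w(x,y,z): return B@np.array([x,y,z])+t0
def shackle(c):
    Q=(cloud(c).reshape(-1,3)-t0)@B
    k=(Q[:,0]<-.055)&(Q[:,0]>-.15)&(abs(Q[:,1]+.05)<.07)
    s=Q[k&(Q[:,2]>.068)&(Q[:,2]<.13)];print("shackle",len(s),s.min(0),s.max(0))
    r=np.hypot(s[:,0]+.084,s[:,1]+.065);a=np.arctan2(-(s[:,0]+.084),s[:,1]+.065)
    print("turn",np.percentile(a[r>.015],[10,50,90]))
    b=s[s[:,2]>.11];print("bow",len(b),b.mean(0),b[:,2].max())
    q=Q[k&(Q[:,2]>.055)&(Q[:,2]<.063)];print("pad",len(q),np.median(q[:,2]),np.percentile(q,[2,98],axis=0))
E
python3 - <<'E'
from h import *
np.set_printoptions(suppress=True,linewidth=150,precision=4)
for n in("top","scene"): shackle(dict(np.load(n+"0.npz")))
from cell import inverse_kinematics as ik
from cell import manip
# reach checks
for a in (0,np.pi/2,-np.pi/2):
    r=R.from_euler("z",p[2]+a)*R.from_euler("x",np.pi)
    for q in[(-.04,.05,.2),(-.055,.05,.065),(-.12,-.05,.1),(-.084,-.045,.08)]: print(a,q,ik(w(*q),r.as_rotvec()))
r=R.from_euler("z",p[2])*R.from_euler("x",np.pi);print(R.from_rotvec(manip.state()["tcp_rot"]).as_matrix())
E
```

```text
shackle 98 [-0.1255 -0.0668  0.0681] [-0.0805 -0.0467  0.1205]
turn [1.1062 1.2029 1.339 ]
bow 63 [-0.1037 -0.0575  0.1158] 0.12045160148560785
pad 290 0.059278512257578186 [[-0.0973 -0.0961  0.0559]
 [-0.0616  0.0128  0.0623]]
shackle 394 [-0.128  -0.0727  0.0681] [-0.0803 -0.0515  0.1205]
turn [1.3062 1.3985 1.4989]
bow 141 [-0.1058 -0.0624  0.1154] 0.12050861192429735
pad 576 0.05944846126160294 [[-0.0984 -0.1009  0.0554]
 [-0.0593 -0.0068  0.0621]]
0 (-0.04, 0.05, 0.2) [-0.1244  0.0759  1.8954 -0.      1.1703  1.4896]
0 (-0.055, 0.05, 0.065) [-0.1267  0.1941  2.0382 -0.      0.9093  1.4874]
0 (-0.12, -0.05, 0.1) [-0.3398  0.0565  2.1183 -0.      0.9668  1.2742]
0 (-0.084, -0.045, 0.08) [-0.3108  0.1449  2.0635 -0.      0.9332  1.3032]
1.5707963267948966 (-0.04, 0.05, 0.2) [-0.1244  0.0759  1.8954 -0.      1.1703 -0.0812]
1.5707963267948966 (-0.055, 0.05, 0.065) [-0.1267  0.1941  2.0382 -0.      0.9093 -0.0834]
1.5707963267948966 (-0.12, -0.05, 0.1) [-0.3398  0.0565  2.1183 -0.      0.9668 -0.2966]
1.5707963267948966 (-0.084, -0.045, 0.08) [-0.3108  0.1449  2.0635 -0.      0.9332 -0.2675]
-1.5707963267948966 (-0.04, 0.05, 0.2) None
-1.5707963267948966 (-0.055, 0.05, 0.065) None
-1.5707963267948966 (-0.12, -0.05, 0.1) None
-1.5707963267948966 (-0.084, -0.045, 0.08) None
[[ 0.9711  0.2385 -0.0004]
 [ 0.2385 -0.9711  0.002 ]
 [ 0.0001 -0.002  -1.    ]]
```

```bash
cat >> h.py <<'E'
np.set_printoptions(suppress=True,linewidth=150,precision=4)
def rot(a): return (R.from_euler("z",p[2]+a)*R.from_euler("x",np.pi)).as_rotvec()
E
python3 - <<'E'
from h import *
from cell import manip,cams
def L(th,e=0): # box-frame TCP for lid angle, e above the face
    return w(.065-.12*np.cos(th)+(.005+e)*np.sin(th),.05,.060+.12*np.sin(th)+(.005+e)*np.cos(th))
print(manip.state()["contact_force"],manip.state()["clock"])
manip.set_gripper(0,10)
manip.move_pose(L(.77)+[0,0,.12],rot(0))
f0=manip.state()["contact_force"];print("f0",f0,manip.state()["clock"])
manip.move_linear(L(.77,.012))
log=[]
for th in list(np.arange(.74,.06,-.06))+list(np.arange(.06,-.06,-.01)):
    manip.move_linear(L(th),rate=.06)
    s=manip.state();f=s["contact_force"]-f0;log.append((th,s["clock"],*f,s["tool_pos"][2]))
    if f[2]>(20 if th>.06 else 12):break
print(np.array(log))
manip.move_linear(manip.state()["tool_pos"]+[0,0,.12])
c=cams.capture("top");cv2.imwrite("pics/t1.png",cv2.resize(c["image"][170:280,300:460],None,fx=5,fy=5,interpolation=cv2.INTER_CUBIC))
Q=(cloud(c).reshape(-1,3)-t0)@B;k=(abs(Q[:,0])<.055)&(abs(Q[:,1]+.05)<.04)&(Q[:,2]<.09)&(Q[:,2]>.04)
A=np.c_[Q[k][:,:2],np.ones(k.sum())];print("lid plane",np.linalg.lstsq(A,Q[k][:,2],rcond=None)[0],k.sum());shackle(c);print(manip.state()["clock"])
E
```

```text
[-0.5851  0.0319  0.8028] 0.1
f0 [-1.4538  0.8051  1.1579] 4.0167
[[ 0.74    5.3167  1.3406 -1.5784 -1.5519  0.1446]
 [ 0.68    5.5833  1.882  -0.8108 -0.3216  0.139 ]
 [ 0.62    5.85    2.5308 -0.2462 -1.2547  0.1332]
 [ 0.56    6.1167  2.2985 -1.3633 -1.5056  0.1273]
 [ 0.5     6.3833  1.6749 -1.4361 -1.5664  0.1213]
 [ 0.44    6.65    1.3596 -1.0413 -0.1647  0.115 ]
 [ 0.38    6.9167  1.3284 -0.5835 -1.5508  0.1086]
 [ 0.32    7.1833  1.2241 -1.0802 -1.297   0.1019]
 [ 0.26    7.45    1.9744 -0.2682 -0.3256  0.095 ]
 [ 0.2     7.7167  0.8266 -0.8014 -1.0881  0.0881]
 [ 0.14    7.9833  0.8729  0.1025 -1.2619  0.081 ]
 [ 0.08    8.25    0.7496 -0.8854 -2.1245  0.0739]
 [ 0.06    8.5     2.1377 -0.7172 -0.9076  0.072 ]
 [ 0.05    8.75    2.3075 -1.0903 -0.5624  0.071 ]
 [ 0.04    9.      2.001  -0.9864 -0.8273  0.0698]
 [ 0.03    9.25    1.5008 -0.9654 -0.9193  0.0685]
 [ 0.02    9.5     1.1239 -0.9852 -0.2895  0.0673]
 [ 0.01    9.75    2.335  -1.0116 -0.9022  0.066 ]
 [-0.     10.     -0.1198 -1.5528  3.67    0.0653]
 [-0.01   10.25   -3.5644  0.079  11.0564  0.0652]
 [-0.02   10.5    -6.096   0.3075 17.0335  0.0651]]
lid plane [0. 0. 0.] 0
shackle 95 [-0.1255 -0.0665  0.0765] [-0.0804 -0.0474  0.1222]
turn [1.1091 1.1939 1.3522]
bow 62 [-0.104  -0.0572  0.1162] 0.12215847365236576
pad 131 0.06012070841249062 [[-0.0974 -0.0664  0.056 ]
 [-0.0719 -0.0074  0.0629]]
11.5167
```

```bash
python3 - <<'E'
from h import *
from cell import manip,cams
c=cams.capture("scene");cv2.imwrite("pics/s1.png",cv2.resize(c["image"][130:330,250:470],None,fx=3,fy=3,interpolation=cv2.INTER_CUBIC))
shackle(c)
E
```

```text
shackle 411 [-0.1279 -0.0721  0.068 ] [-0.0554 -0.0173  0.121 ]
turn [1.2611 1.393  1.4955]
bow 143 [-0.1056 -0.0626  0.1154] 0.12103385613171574
pad 399 0.05948903166267466 [[-0.0988 -0.1014  0.0554]
 [-0.0605 -0.0162  0.0628]]
```

View pics/s1.png

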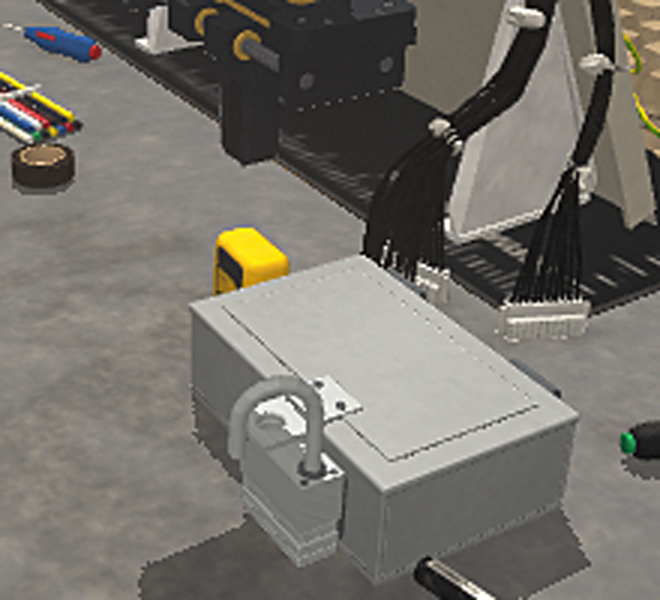

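The picture shows the lid flat shut with the tongue over the padlock. The shackle is still up, swung out at about 1.3 rad. Next I grip the bow and swing it.

```bash
python3 - <<'E'
from h import *
from cell import manip,cams
def G(ph,z): return w(-.084-.02*np.sin(ph),-.065+.02*np.cos(ph),z)
ph0=1.3
manip.set_gripper(.05,8)
manip.move_pose(G(ph0,.19),rot(np.pi/2+ph0))
f0=manip.state()["contact_force"]
manip.move_linear(G(ph0,.094),rate=.08)
print(manip.state()["contact_force"]-f0)
manip.set_gripper(0,8);manip.dwell(.2)
s=manip.state();print("grip",s["gripper_width"],s["grasp_force"],s["contact_force"]-f0,s["moment"],s["clock"])
for ph in np.arange(ph0,-.001,-.1):
    manip.move_linear(G(ph,.094),rate=.02,rot=rot(np.pi/2+ph))
    s=manip.state();print(round(ph,2),s["contact_force"]-f0,s["moment"],round(s["gripper_width"],4))
    if np.linalg.norm((s["contact_force"]-f0)[:2])>15:print("stop");break
manip.dwell(.3);s=manip.state();print(s["contact_force"]-f0,(B.T@(s["contact_force"]-f0)),s["clock"])
E
```

```text
[-1.0841  0.2313 -0.9792]
grip 0.00794540049907088 7.758104031918265 [-1.6935 -3.5489  0.4028] [-0.4372  0.0732 -0.0549] 17.2833
1.3 [-2.5494 -4.3647  0.4645] [-0.5681  0.1253 -0.0417] 0.0078
1.2 [-2.6833 -4.7793  1.0085] [-0.6002  0.0431 -0.0929] 0.0079
1.1 [-2.5056 -4.8526  0.3173] [-0.6688  0.0282 -0.0908] 0.0079
1.0 [-2.6385 -5.1396 -0.0767] [-0.7386  0.0315 -0.1059] 0.0082
0.9 [-2.1798 -5.686  -0.4772] [-0.8193  0.0356 -0.1322] 0.0081
0.8 [-1.7632 -6.334  -1.1175] [-0.8455  0.0233 -0.1354] 0.0088
0.7 [-1.5966 -5.8499 -0.4267] [-0.9321  0.0726 -0.1046] 0.0081
0.6 [-2.5548 -7.2087 -0.6084] [-0.9984  0.1132 -0.0785] 0.0082
0.5 [-3.0899 -6.6828  0.1879] [-1.069   0.1039 -0.0849] 0.0082
0.4 [-2.9085 -7.8739 -0.7083] [-1.0438  0.134  -0.0754] 0.0082
0.3 [-2.4405 -7.5782 -0.1805] [-1.0904  0.2528 -0.0792] 0.008
0.2 [-3.1501 -7.5742  0.2263] [-1.0739  0.247  -0.123 ] 0.008
0.1 [-3.7392 -7.5429 -0.7653] [-1.1159  0.3033 -0.0937] 0.0082
-0.0 [-5.233  -7.3669  0.7433] [-1.1137  0.4127 -0.107 ] 0.0084
[-4.1624 -7.4338  0.6207] [-3.8373 -7.6067  0.6207] 21.0833
```

```bash
python3 - <<'E'
from h import *
from cell import manip,cams
fb=np.array([-1.2,-.2,-1.])  # free-air offset seen before grip, relative to f0
f0=np.array([-1.2,.6,.3])
o=np.zeros(2)
for i in range(6):
    s=manip.state();f=(B.T@(s["contact_force"]-f0));print(o*1e3,f,s["moment"])
    if abs(f[0])<1.5 and abs(f[1])<1.5:break
    d=np.where(abs(f[:2])>1.2,np.sign(f[:2])*.0005,0);o+=d
    manip.move_linear(w(-.084+o[0],-.045+o[1],.094),rate=.02);manip.dwell(.1)
np.save("off.npy",o)
manip.set_gripper(.05);manip.dwell(.1)
s=manip.state();print("free",s["contact_force"],s["moment"])
manip.move_linear(w(-.084,-.045,.20))
manip.move_pose(w(-.084,.12,.30),rot(np.pi/2))
for n in("scene","top"):
    c=cams.capture(n);shackle(c);cv2.imwrite(f"pics/{n}2.png",cv2.resize(c["image"][170:330,300:460] if n=="scene" else c["image"][190:270,340:440],None,fx=3.7 if n=="scene" else 6,fy=3.7 if n=="scene" else 6,interpolation=cv2.INTER_CUBIC))
print(manip.state()["clock"])
E
```

```text
[0. 0.] [-1.7144 -7.6463  0.616 ] [-1.1891  0.3418 -0.0579]
[-0.5 -0.5] [-0.1655 -6.6111 -0.0988] [-0.91    0.214   0.0274]
[-0.5 -1. ] [-1.0211 -5.3393  0.0443] [-0.6913  0.2028 -0.0271]
[-0.5 -1.5] [-1.0227 -3.2964  0.6927] [-0.4968  0.2932  0.0289]
[-0.5 -2. ] [-1.3264 -0.8393  1.1586] [-0.0245  0.2443  0.0198]
free [ 0.3466 -0.6797  0.0487] [-0.074  -0.0961  0.0324]
shackle 376 [-0.0901 -0.0713  0.068 ] [-0.055  -0.0094  0.1204]
turn [-0.4475  0.0847  0.1762]
bow 107 [-0.0866 -0.0515  0.1156] 0.12040000933114509
pad 420 0.059531071435614896 [[-0.0998 -0.1014  0.0551]
 [-0.059   0.0136  0.0628]]Traceback (most recent call last):
  File "<stdin>", line 17, in <module>
  File "h.py", line 16, in shackle
    s=Q[k&(Q[:,2]>.068)&(Q[:,2]<.13)];print("shackle",len(s),s.min(0),s.max(0))
                                                             ~~~~~^^^
    return umr_minimum(a, axis, None, out, keepdims, initial, where)
ValueError: zero-size array to reduction operation minimum which has no identity
```

View pics/scene2.png

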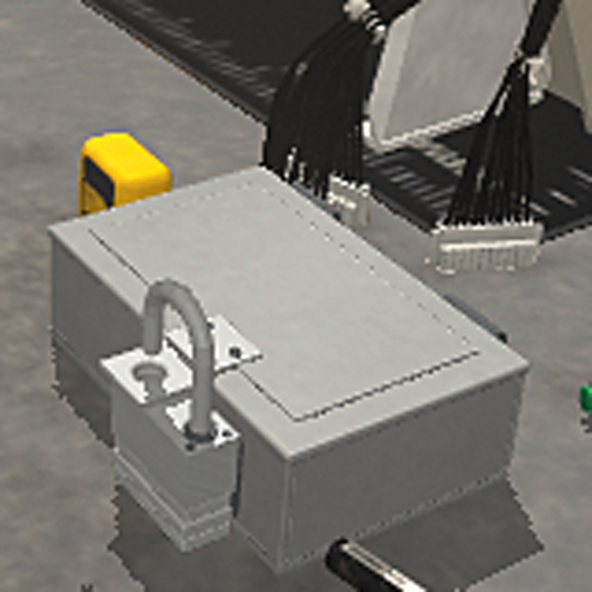

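The view shows the shackle swung round, with its free leg (152,350) just over the tongue hole (148,373). I'll measure the angle from the two legs, which share the same visible-surface bias.

```bash
python3 - <<'E'
from h import *
from cell import manip,cams
manip.move_pose(w(.02,.28,.32),rot(np.pi/2))
for n in("scene","top"):
    c=cams.capture(n);Q=(cloud(c).reshape(-1,3)-t0)@B
    k=(Q[:,0]<-.06)&(Q[:,0]>-.11)&(abs(Q[:,1]+.045)<.04)
    g=lambda a,b,m:Q[k&(Q[:,2]>a)&(Q[:,2]<b)&m]
    l=g(.077,.094,Q[:,1]<-.045);r=g(.077,.094,Q[:,1]>-.045)
    if len(l)>5 and len(r)>5:
        d=np.median(r,0)-np.median(l,0);print(n,len(l),len(r),np.median(l,0),np.median(r,0),d,"turn",np.arctan2(-d[0],d[1]))
    b=g(.105,.125,True);v=b-b.mean(0);e=np.linalg.svd(v[:,:2],full_matrices=False)[2][0];e*=np.sign(e[1]);print(n,"bow",len(b),b.mean(0),b[:,2].max(),"turn",np.arctan2(-e[0],e[1]))
    if n=="top":cv2.imwrite("pics/top3.png",cv2.resize(c["image"][200:270,350:430],None,fx=7,fy=7,interpolation=cv2.INTER_CUBIC))
print(manip.state()["clock"])
E
```

```text
scene 52 52 [-0.0872 -0.0692  0.0855] [-0.0869 -0.0294  0.0853] [ 0.0003  0.0398 -0.0002] turn -0.007909572089023664
scene bow 142 [-0.0866 -0.0531  0.1135] 0.1204679251467679 turn 0.056585594481305866
top bow 70 [-0.0843 -0.0422  0.1142] 0.11943254204038789 turn -0.05203405903642502
25.9833
```

View pics/top3.png

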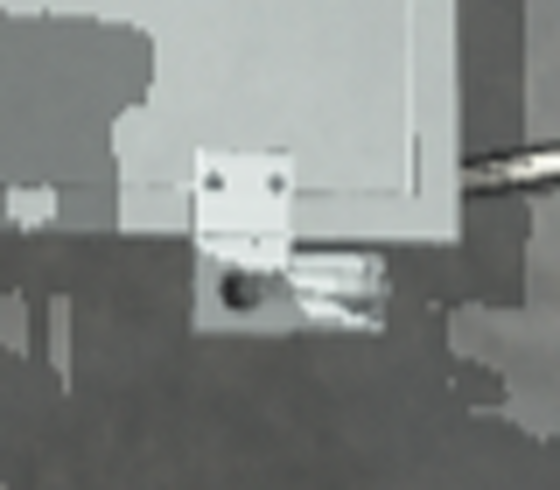

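The picture shows the shackle in line over the hole of the tongue; the two legs give about 0 rad. Next is the press, with shut fingers and force watched.

```bash
python3 - <<'E'
from h import *
from cell import manip,cams
o=np.load("off.npy");x,y=-.084+o[0],-.045+o[1]
manip.set_gripper(0,20)
manip.move_pose(w(x,y,.19),rot(0))
manip.move_linear(w(x,y,.126),rate=.08);manip.dwell(.2)
f0=np.mean([(manip.dwell(.03),manip.state()["contact_force"])[1] for _ in range(5)],0)
log=[];mx=0;z=.121;why=""
while z>.084:
    manip.move_linear(w(x,y,z),rate=.012)
    s=manip.state();f=s["contact_force"]-f0;log.append((z,s["tool_pos"][2],*f,s["clock"]))
    zt=s["tool_pos"][2];mx=max(mx,f[2])
    if f[2]>21: why="limit";break
    if zt<.1065 and f[2]<mx-4: why="drop";break
    z-=.001 if z>.107 else .0005
print(why,f0);print(np.array(log))
E
```

```text
drop [0.1315 0.0542 0.222 ]
[[ 0.121   0.1209  0.4304  0.02   -0.1507 30.0667]
 [ 0.12    0.12   -0.4386  0.8285 -0.3688 30.3167]
 [ 0.119   0.1194 -1.1641  0.2285  2.4745 30.5667]
 [ 0.118   0.1182  0.304   0.4048  3.2251 30.8167]
 [ 0.117   0.1171 -0.1932  1.0852  3.573  31.0667]
 [ 0.116   0.116   0.4793  0.8991  2.8096 31.3167]
 [ 0.115   0.115   0.2354  0.9474  3.2256 31.5667]
 [ 0.114   0.114   0.307   1.1017  3.183  31.8167]
 [ 0.113   0.113  -0.1586  0.4255  3.3924 32.0667]
 [ 0.112   0.1122  0.2604  0.8842  5.1585 32.3167]
 [ 0.111   0.1116 -1.0743  1.6271  6.3739 32.5667]
 [ 0.11    0.1112 -1.1707  2.7533  8.6059 32.8167]
 [ 0.109   0.1106 -1.51    3.1364 10.0791 33.0667]
 [ 0.108   0.109   0.1828  2.2876  6.6024 33.3167]
 [ 0.107   0.1084  0.1373  2.3598  8.8536 33.5667]
 [ 0.1065  0.1081 -1.4193  2.5178 10.8293 33.8167]
 [ 0.106   0.1078 -0.52    2.9759 10.8678 34.0667]
 [ 0.1055  0.1072  0.0451  2.7448 10.709  34.3167]
 [ 0.105   0.1068 -0.4026  2.2073 10.5569 34.5667]
 [ 0.1045  0.1063 -0.6503  3.652  10.7018 34.8167]
 [ 0.104   0.106  -1.07    3.3249 13.3163 35.0667]
 [ 0.1035  0.1055 -0.1816  2.9782 12.0372 35.3167]
 [ 0.103   0.1049 -1.2591  3.3742 11.6166 35.5667]
 [ 0.1025  0.1047 -1.4945  2.9821 13.6526 35.8167]
 [ 0.102   0.1041 -1.6644  2.6284 12.0143 36.0667]
 [ 0.1015  0.1037 -1.0129  3.2291 13.3422 36.3167]
 [ 0.101   0.1019  1.7562  0.6479  5.6721 36.5667]]
```

```bash
python3 - <<'E'
from h import *
from cell import manip,cams
o=np.load("off.npy");x,y=-.084+o[0],-.045+o[1];f0=np.array([.13,.05,.22])
for z in(.102,.103,.104,.105):
    manip.move_linear(w(x,y,z),rate=.015);manip.dwell(.1);s=manip.state();print(z,s["tool_pos"][2],s["contact_force"]-f0,s["clock"])
E
```

```text
0.102 0.10246483642661945 [0.5188 0.9834 4.3776] 36.9167
0.103 0.102824336167159 [-0.4701  1.149   2.5066] 37.2667
0.104 0.10341021325860139 [-0.1097  0.1771  0.3554] 37.6167
0.105 0.10500682895127018 [ 0.2054 -0.0893  0.3172] 37.9667
```

The force fell away and the shackle stayed down. I'll check that this is the catch and not friction: a gentle press should find the stop within about 2 mm.

```bash
python3 - <<'E'
from h import *
from cell import manip,cams
o=np.load("off.npy");x,y=-.084+o[0],-.045+o[1];f0=np.array([.13,.05,.22])
z=.1035;mx=0
while z>.084:
    manip.move_linear(w(x,y,z),rate=.012);s=manip.state();f=s["contact_force"]-f0;zt=s["tool_pos"][2];print(round(z,4),zt,f)
    mx=max(mx,f[2])
    if f[2]>19:print("limit");break
    if zt<.1 and f[2]<mx-4:print("drop");break
    z-=.0005
for z in np.arange(zt+.001,zt+.006,.001):
    manip.move_linear(w(x,y,z),rate=.015);s=manip.state();print("up",z,s["tool_pos"][2],s["contact_force"]-f0)
print(s["clock"])
E
```

```text
0.1035 0.10335677399573391 [ 0.1225 -0.7852 -0.4684]
0.103 0.10304916203663814 [-0.0366  0.8651 -0.4553]
0.1025 0.10282649595951293 [-1.269   0.2196  2.4882]
0.102 0.10256085507383322 [-1.2374  1.1123  5.3333]
0.1015 0.10212534305643307 [-0.8102  1.1963  5.0703]
0.101 0.10165687876278295 [-0.4122  1.9393  4.7396]
0.1005 0.10118417588782228 [-0.6143  0.8634  4.2185]
0.1 0.10078498483766196 [-0.9102  1.4632  6.6107]
0.0995 0.10046698763603988 [-1.8321  1.551   7.2333]
0.099 0.10016844753846708 [-0.2082  1.4621  7.4205]
0.0985 0.0998316713246409 [-1.3541  0.7696  7.4133]
0.098 0.09954743116255602 [-1.4209  2.1999  9.4523]
0.0975 0.09926088042525247 [-2.5149  0.8526 10.0848]
0.097 0.09901310840533509 [-2.595   1.2145 12.5789]
0.0965 0.09874067970854605 [-2.8748  3.1939 13.4474]
0.096 0.09853286748285166 [-4.6143  2.5653 14.4809]
0.0955 0.09825933262552472 [-5.4411  2.7993 17.3073]
0.095 0.09803842676394053 [-5.0181  2.8764 18.1409]
0.0945 0.09781138407576388 [-6.5688  3.5396 19.188 ]
limit
up 0.09881138407576388 0.10013751513121467 [-1.787   2.3196  7.0196]
up 0.09981138407576388 0.10080253054507571 [-1.0373  1.7297  6.5529]
up 0.10081138407576389 0.10169535936475418 [0.5731 1.1504 4.5178]
up 0.10181138407576389 0.10252049143451948 [-0.6552  0.6322  5.3481]
up 0.10281138407576389 0.10279769364845795 [1.094  0.2009 2.5663]
up 0.10381138407576389 0.10316250886196698 [ 0.548  -0.1206 -0.0481]
44.425
```

Pushed further, it met the rubber stop and then sprang back to the same 102.8 mm, so the catch is holding. I'll retreat and verify.

```bash
python3 - <<'E'
from h import *
from cell import manip,cams
o=np.load("off.npy")
manip.move_linear(w(-.084+o[0],-.045+o[1],.2))
manip.move_pose(w(.02,.28,.32),rot(np.pi/2))
c=cams.capture("scene");Q=(cloud(c).reshape(-1,3)-t0)@B
k=(Q[:,0]<-.07)&(Q[:,0]>-.11)&(abs(Q[:,1]+.045)<.04)&(Q[:,2]>.07)&(Q[:,2]<.13);print("top z",Q[k][:,2].max())
f=[np.median(Q[k&(Q[:,2]<.085)&m],0) for m in(Q[:,1]<-.045,Q[:,1]>-.045)];d=f[1]-f[0];print("turn",np.arctan2(-d[0],d[1]),d)
cv2.imwrite("pics/s4.png",cv2.resize(c["image"][170:370,280:480],None,fx=3,fy=3,interpolation=cv2.INTER_CUBIC));print(manip.state()["clock"])
E
```

```text
top z 0.10368391676398947
turn -0.057702030507644386 [ 0.0023  0.0396 -0.0021]
46.625
```

View pics/s4.png

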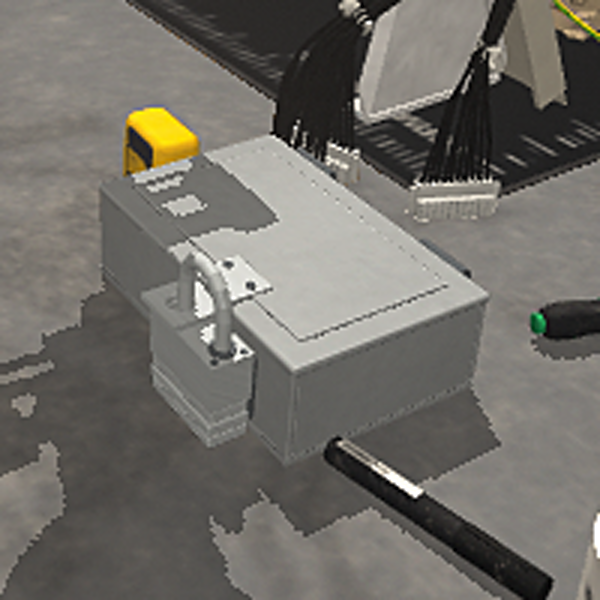

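The lid is shut. The shackle is down by itself with its leg through the tongue (185,300), its top at 103.5 mm, and the marker and tape look untouched.

```bash
python3 -c "
from cell import order
print(order.close_job())"
```

```text
the job is handed in; nothing more can be done
None
```

The box is locked and the job is handed in: the lid is shut, the shackle is clicked down and holding about 16 mm below its raised height, and the marker and tape measure look undisturbed in the final picture; the hand-in returned no verdict.

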